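# Pack the finishing caddy on the resin bench

### The arm

A 6-joint arm with a two-finger parallel gripper is mounted at the origin on the work surface. World frame = base frame: x ahead of the robot, y to its left, z up, the work surface at z = 0. Lengths are in m, angles in rad, forces in N, time in s.
With the tool pointing down it reaches from about 0.325 to 0.9 m from the base axis. Payload 6.1 kg.
Tool frame: the origin (TCP) lies at the very end of the fingers, on their centre line; the grasp point (between the pads) lies manip.grip_depth behind it (manip.grip_depth is the distance from the TCP to the grasp point, in m); z points along the fingers, y is the line along which they close (so a half turn about z gives the same grasp; the last joint's range is limited). The gripper opens to 85 mm and grips with 20 to 120 N. Pads are 22 mm wide; open, the fingers measure 114 mm over their backs; the gripper's body (76 mm by 85 mm) begins 54 mm behind the grasp point. The pads swing forward as they close: fully open they stand 13 mm farther back than shut.
Start: joints at [1.091, 0.22, 1.526, -0, 1.395, -0.126], TCP at [0.217, 0.586, 0.231] pointing down, gripper open.
Joint ranges: [-2.98, 2.98], [-0.91, 2.08], [0.09, 2.57], [-1.24, 4.39], [0.2, 2.65], [-2.68, 2.68]. Speed limits (rad/s): [2.57, 2.57, 3.01, 3.14, 3.14, 3.14].

### API

Orientations are given as a rotation vector (axis times angle).
In Python, from plant import status, optics, hand_in, manip gives the robot as it stands.
- The arm moves only by the tool carry_out, never from a script. Its argument "rows" is a list of rows, each an object with "dp": the shift along the tool's x, y, z as a fraction of full scale, a list of three; "twist": the turn, a rotation vector about the tool's x, y, z as a fraction of full scale, a list of three; "claw": the closure, from 0 (fully open) to 1 (shut). A call has 1 to 5 rows; each row is the pose to reach, as a shift and turn from the pose commanded when the call began, along the tool's axes at that moment; what a row does not reach only later rows make up. Full scale, the value 1, is 0.15 m for a shift and 120 degrees for a turn. A row lasts 1/8 s, in which the tool goes at most 62.5 mm and 10.7 degrees, less where a joint would pass 70% of its speed; a pose out of reach is approached as far as the arm can. A call with a number of a shift or a turn outside -1 to 1 is refused whole. A call with a gripper value outside its range is refused whole. The fingers move at their own pace and stop on an object; "force" is the grip in N (left out, the last holds). Time passes only in rows, so rows that repeat a pose let the fingers close. It gives the time, the measured TCP pose, the force, the opening and the grip force at its end, in the units of the state.
- status.get_obs(): the state, without advancing time (a new reading comes with each control period).
- optics.camera(name): name is "side" or "top" or "wrist"; returns the picture (384x512x3 uint8, red, green, blue); there is no depth.
- optics.camera_info(name): a dict with "intrinsics" (3x3 intrinsics, pixels), "k1" (the pictures are not rectified: a ray, as slopes to the right and down, at radius r is drawn at 1 + k1 r^2 times it, then the intrinsics apply), "rvec" (rotation vector, rad) and "tvec" (3), from world to camera coordinates, as OpenCV has them; the wrist camera has in their place "mount" (4x4, takes a point from camera to tool coordinates, whose origin is the TCP and whose axes are the flange's). Camera axes: x right, y down, z forward; pixel columns grow to the right and rows downward; lengths in m; the calibration is good to about 2 mm. A picture is of the moment at which its call begins: read the wrist's pose just before it. camera_info takes no time and is no camera call.
- hand_in(): hands the job in; it is judged then, once.
The state is a dict: "t": time; "q": joint angles; "joint_vel": joint speeds; "joint_efforts": joint torques, N m; "tool_pos": TCP position; "ee_rot": TCP orientation; "ft_force": force on the tool from outside, world axes, zero at the start; "ft_torque": the same for the moment, N m; "grip_width": finger opening in m; "grip_force": force on a finger pad.
Only numpy, scipy, OpenCV 4.12 (cv2) and the standard library are available. Lean on these libraries where they do the work, as an engineer would, in place of code of your own. Each camera call takes 0.05 s, during which the arm holds its last target. There are 200 camera calls.

### The job

Pack the finishing kit into the plywood caddy, setting each piece down rather than dropping it: the lidded jar standing inside the ring, the long thick sanding block flat and squarely in the middle of the cradle between its two end stops, the thin sanding block flat and squarely centred on top of the thick one, and the polishing pad with the knob on the round rest, centred and knob up. Leave the open jar, the short half block and the pad without a knob where they are.

Things in the scene. Friction and masses are not known exactly. Their poses are not given: they have to be found in the camera images.
- jar: Kit piece: closed white plastic jar, diameter 56 (lid 58) and height 60 mm, about 140 g, upright, with a solid flat lid. Origin at the centre of its underside, z up.
- thick_block: Kit piece: dark grey sanding block, 100 (x) x 54 (y) x 34 mm (z), about 90 g, lying flat. Origin at the centre of its underside, x along its length, z up.
- thin_block: Kit piece: dark grey sanding block, 84 (x) x 40 (y) x 20 mm (z), about 40 g, lying flat. Origin at the centre of its underside, x along its length, z up.
- knob_pad: Kit piece: round hand polishing pad, a disc of diameter 70 and height 16 mm (pale felt) with a dark wooden knob of diameter 26 to 30 mm rising from its middle to 52 mm above the underside; about 80 g. Origin at the centre of its underside, z up.
- open_jar: Look-alike to leave alone: white jar with no lid, empty, diameter 56 and height 50 mm. Origin at the centre of its underside.
- half_block: Look-alike to leave alone: short half of a dark grey sanding block, 48 (x) x 54 (y) x 34 mm (z). Origin at the centre of its underside.
- bare_pad: Look-alike to leave alone: round pale felt pad of diameter 70 and height 16 mm without a knob. Origin at the centre of its underside.
- jar_ring: Place for the lidded jar. Fixed board 130 (x) x 110 (y) x 4 mm in the caddy with a low wooden ring at its middle, inner diameter 80, outer 88, rim at z = 12 mm. Origin: centre of the board's underside, z up; the board's upper face is at z = 4 mm. The three inserts stand in a row along the caddy, 130 mm apart (along their y), in any order.
- block_cradle: Place for the two sanding blocks, the thick one below. Fixed board 130 (x) x 110 (y) x 4 mm in the caddy with two end stops 6 mm thick, 70 wide (y), up to z = 18 mm, 116 mm apart along x; sides open. Origin: centre of the board's underside, z up; the board's upper face is at z = 4 mm. The blocks' length goes along its x.
- pad_rest: Place for the pad with the knob. Fixed board 130 (x) x 110 (y) x 4 mm in the caddy with a solid wooden disc of diameter 52 mm at its middle; its top, where the pad sits, is at z = 16 mm. Origin: centre of the board's underside, z up; the board's upper face is at z = 4 mm. The caddy: fixed open plywood box 166 x 422 mm, walls 6 mm thick, 26 mm high.

How it is judged:
By the outcome, as a careful person would: the job done as asked, in the order asked, and still so for the second after the job is handed in, with the robot touching nothing.
It also fails if it takes over 112 s, if anything falls off the work surface, if the arm or the gripper's body presses on something with over 40 N, if the wrist force passes 120 N, or if a joint passes its speed limit or range.

## Working session

There is one attempt and no reset: what is moved stays moved. The work goes in short steps, Python scripts to look and compute and a tool call to move; the robot and the scene stay as the last step left them, time stands still between calls to the robot, and variables do not carry over. Pictures are saved under pics/ and viewed, at most 14 in all, crops included, and the job is handed in when it is done.

Besides the shell and the picture viewer there is one more tool, called after ">>>" by a JSON object that holds its "op" and its "data". carry_out: Moves the arm, as the interface text tells. Shift numbers are shares of 0.15 m and turn numbers shares of 120 degrees, none past 1 either way. Its arguments: {"type":"object","properties":{"rows":{"type":"array","items":{"type":"object","properties":{"dp":{"type":"array","items":{"type":"number","minimum":-1,"maximum":1}},"twist":{"type":"array","items":{"type":"number","minimum":-1,"maximum":1}},"claw":{"type":"number"}}}},"force":{"type":"number"}},"required":["rows"]}

```bash
ls; mkdir -p pics
python3 - <<'E'
from plant import status, optics, manip
import cv2
print(status.get_obs()); print(manip.grip_depth)
for n in("top","side","wrist"):
    print(n,optics.camera_info(n))
for n in("top","side"):
    cv2.imwrite(f"pics/{n}0.png",cv2.resize(optics.camera(n)[:,:,::-1],(800,600),interpolation=cv2.INTER_CUBIC))
E
```

```text
pics
{'t': 0.0, 'q': array([ 1.09093842e+00,  2.21204587e-01,  1.52761109e+00, -1.67707620e-05,
        1.39470848e+00, -1.26082915e-01]), 'joint_vel': array([-0.00072114, -0.00016708, -0.0003092 ,  0.00174276, -0.00014334,
        0.00066144]), 'joint_efforts': array([ 3.89074139e-04, -4.96899748e+01, -3.89392591e+01, -1.53070878e-04,
        1.09980541e-02,  9.22234619e-06]), 'tool_pos': array([0.21624258, 0.58575308, 0.2302126 ]), 'ee_rot': array([-5.52711604e-01, -3.09201946e+00,  2.90303505e-03]), 'ft_force': array([ 0.48209905, -0.64691552, -0.24129752]), 'ft_torque': array([-0.05115815,  0.02053294,  0.00282754]), 'grip_force': 0.0, 'grip_width': 0.08562796348233598}
0.0187
top {'intrinsics': array([[415.97302864,   0.        , 247.04295428],
       [  0.        , 415.97302864, 193.39806833],
       [  0.        ,   0.        ,   1.        ]]), 'k1': -0.07928629141413793, 'rvec': array([ 2.03176048, -2.20544619,  0.23095171]), 'tvec': array([0.03025321, 0.57826312, 1.03500811])}
side {'intrinsics': array([[408.65954834,   0.        , 256.32912205],
       [  0.        , 408.65954834, 190.36068885],
       [  0.        ,   0.        ,   1.        ]]), 'k1': -0.039497989734597054, 'rvec': array([ 2.29221442, -0.19724644,  0.08311017]), 'tvec': array([-0.58245046,  0.10855972,  1.14064229])}
wrist {'intrinsics': array([[268.48815844,   0.        , 257.88232815],
       [  0.        , 268.48815844, 195.60181415],
       [  0.        ,   0.        ,   1.        ]]), 'k1': -0.048353029278508264, 'mount': array([[-4.38531229e-04, -9.61415317e-01, -2.75100703e-01,
         7.02323451e-02],
       [ 9.99999789e-01, -2.89770444e-04, -5.81392166e-04,
         6.71471711e-04],
       [ 4.79243280e-04, -2.75100900e-01,  9.61415241e-01,
        -1.42638556e-01],
       [ 0.00000000e+00,  0.00000000e+00,  0.00000000e+00,
         1.00000000e+00]])}
```

View pics/top0.png

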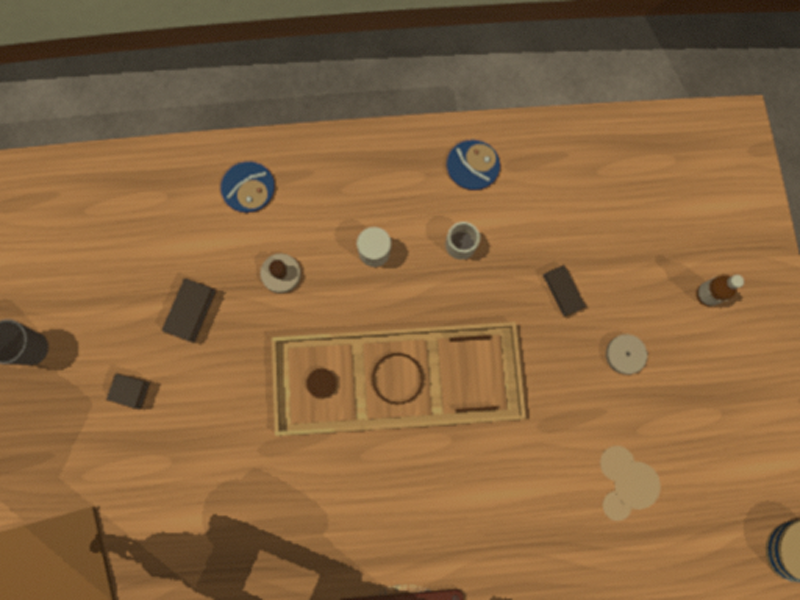

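View pics/side0.png

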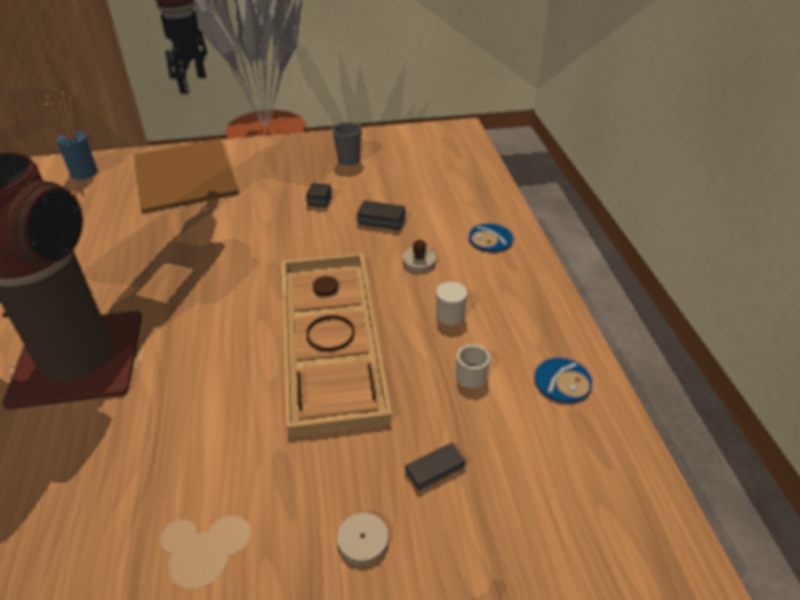

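The top picture (800x600 scale) shows the pieces as follows:

| Item | Pixel |
|---|---|
| thick block | (190,310) |
| half block | (129,390) |
| knob pad | (280,272) |
| lidded jar | (374,245) |
| open jar | (463,240) |
| thin block | (565,291) |
| bare pad | (627,354) |
| caddy: rest | (322,383) |
| caddy: ring | (398,378) |
| caddy: cradle | (473,374) |

The side picture agrees with this.

```bash
cat > h.py <<'E'
import numpy as np, cv2
from scipy.spatial.transform import Rotation as R
from scipy.optimize import minimize
from plant import status, optics, manip
def cam(name):
    """K,k1,Rwc,twc (world->cam), image"""
    i=optics.camera_info(name); o=status.get_obs(); im=optics.camera(name)
    if name=="wrist":
        T=np.eye(4); T[:3,:3]=R.from_rotvec(o["ee_rot"]).as_matrix(); T[:3,3]=o["tool_pos"]
        W=np.linalg.inv(T@i["mount"]); Rm,t=W[:3,:3],W[:3,3]
    else: Rm,t=R.from_rotvec(i["rvec"]).as_matrix(),np.array(i["tvec"])
    return dict(K=i["intrinsics"],d=np.array([i["k1"],0,0,0.]),R=Rm,t=t,im=im)
def proj(c,P):
    return cv2.projectPoints(np.asarray(P,float).reshape(-1,1,3),cv2.Rodrigues(c["R"])[0],c["t"],c["K"],c["d"])[0][:,0]
def ray(c,uv,z):
    n=cv2.undistortPoints(np.asarray(uv,float).reshape(-1,1,2),c["K"],c["d"])[:,0]
    d=np.c_[n,np.ones(len(n))]@c["R"]; o=-c["R"].T@c["t"]
    return o+d*((z-o[2])/d[:,2])[:,None]
def box(l,w,h,z=0): return np.array([[a*l/2,b*w/2,z+e*h] for a in(-1,1) for b in(-1,1) for e in(0,1)])
def cyl(d,z0,z1):
    a=np.linspace(0,2*np.pi,40,endpoint=False); return np.vstack([np.c_[d/2*np.cos(a),d/2*np.sin(a),0*a+z] for z in(z0,z1)])
MOD=dict(jar=cyl(.057,0,.06),thick=box(.1,.054,.034),thin=box(.084,.04,.02),knob=cyl(.07,0,.016),
         ojar=cyl(.056,0,.05),half=box(.048,.054,.034),bare=cyl(.07,0,.016))
def place(m,p):
    c,s=np.cos(p[2]),np.sin(p[2]); Q=m.copy(); Q[:,0]=c*m[:,0]-s*m[:,1]+p[0]; Q[:,1]=s*m[:,0]+c*m[:,1]+p[1]; Q[:,2]+=p[3] if len(p)>3 else 0; return Q
U=4
def sil(c,P):
    h=cv2.convexHull(proj(c,P).astype(np.float32)); m=np.zeros((384*U,512*U),np.uint8)
    cv2.fillConvexPoly(m,np.round((h+.5)*U-.5).astype(np.int32),1); return m
def mask(c,p,m,sat,pad=.03):
    """low-saturation pixels near the model, largest component"""
    q=np.array(p,float); big=m.copy(); big[:,:2]*=1+2*pad/np.ptp(m[:,0])
    hsv=cv2.cvtColor(c["im"],cv2.COLOR_RGB2HSV); a=(hsv[:,:,1]<sat).astype(np.uint8)
    a=cv2.resize(a*255,None,fx=U,fy=U,interpolation=cv2.INTER_LINEAR)>127
    a=(a&(sil(c,place(big,q))>0)).astype(np.uint8)
    n,l,s,_=cv2.connectedComponentsWithStats(a)
    if n<2: return a
    a=(l==1+np.argmax(s[1:,4])).astype(np.uint8)
    h=cv2.findContours(a,cv2.RETR_EXTERNAL,cv2.CHAIN_APPROX_NONE)[0][0]
    return cv2.fillPoly(a,[h],1)
def fit(cs,name,p0,sat=110,z=0):
    m=MOD[name]; p0=np.array(p0,float); ms=[mask(c,[*p0,z],m,sat) for c in cs]
    rnd=np.allclose(m[:40,0].std(),m[:40,1].std(),rtol=1e-3)
    def cost(x):
        p=[x[0],x[1],p0[2] if rnd else x[2],z]; e=0
        for c,a in zip(cs,ms):
            s=sil(c,place(m,p)); e+=1-(a&s).sum()/max((a|s).sum(),1)
        return e/len(cs)
    S=np.vstack([p0]+[p0+d for d in np.diag([.01,.01,.2])])
    for k in range(3):
        r=minimize(cost,p0,method="Nelder-Mead",options=dict(initial_simplex=S,xatol=1e-4,fatol=1e-5))
        p0=r.x; S=np.vstack([p0]+[p0+d for d in np.diag([-.004,.004,.06])])
    return r.x,r.fun
E
python3 - <<'E'
from h import *
c=cam("top"); s=cam("side")
px=dict(jar=(374,245,.06),thick=(190,310,.03),thin=(565,291,.02),knob=(280,275,.01),half=(129,390,.03),bare=(627,354,.016),ojar=(463,235,.05))
ya=dict(thick=-.35,thin=.35,half=1.3)
for n,(u,v,z) in px.items():
    p=ray(c,[(u/1.5625-.2,v/1.5625-.2)],z)[0]
    hsv=cv2.cvtColor(c["im"],cv2.COLOR_RGB2HSV)
    print(n,p.round(3),"sat",hsv[int(v/1.5625),int(u/1.5625)])
    for k in([c],[s],[c,s]):
        x,f=fit(k,n,(p[0],p[1],ya.get(n,0))); print("  ",x.round(4),round(f,3))
g=[(322,383,.016),(398,378,.012),(470,339,.018),(476,409,.018),(272,337,.026),(515,323,.026),(525,419,.026),(276,434,.026)]
for u,v,z in g: print(ray(c,[(u/1.5625-.2,v/1.5625-.2)],z)[0].round(4))
E
```

```text
jar [ 0.681 -0.004  0.06 ] sat [ 25  57 175]
   [ 0.6867 -0.0044  0.0407] 0.052
   [ 0.6857 -0.0033 -0.0101] 0.047
   [ 0.6861 -0.0036  0.03  ] 0.053
thick [0.599 0.323 0.03 ] sat [16 91 70]
   [ 0.6018  0.3283 -0.4842] 0.14
   [ 0.6018  0.3262 -0.2665] 0.15
   [ 0.6018  0.3282 -0.4099] 0.155
thin [ 0.582 -0.334  0.02 ] sat [ 16 100  66]
   [ 0.5852 -0.3346  0.3595] 0.183
   [ 0.5861 -0.3363  0.3719] 0.126
   [ 0.5852 -0.3351  0.3784] 0.155
knob [0.654 0.166 0.01 ] sat [ 14 168  56]
   [6.584e-01 1.659e-01 2.000e-04] 0.048
   [0.6578 0.1639 0.1364] 0.206
   [0.6582 0.1655 0.1305] 0.133
half [0.469 0.431 0.03 ] sat [15 90 74]
   [0.466  0.4395 1.2592] 0.194
   [0.4679 0.4377 1.4918] 0.204
   [0.469  0.4378 1.3534] 0.218
bare [ 0.462 -0.429  0.016] sat [20 70 88]
   [ 0.4628 -0.4308  0.0827] 0.059
   [ 0.4639 -0.4308  0.1375] 0.029
   [ 0.4634 -0.4309  0.1118] 0.047
ojar [ 0.689 -0.16   0.05 ] sat [17 70 66]
   [ 0.6873 -0.1612  0.1933] 0.048
   [ 0.6867 -0.1612  0.0588] 0.046
   [ 0.687  -0.1613  0.1269] 0.048
[0.4565 0.103  0.016 ]
[ 0.4548 -0.0273  0.012 ]
[ 0.5111 -0.1572  0.018 ]
[ 0.3908 -0.1546  0.018 ]
[0.5412 0.183  0.026 ]
[ 0.5314 -0.237   0.026 ]
[ 0.3668 -0.2343  0.026 ]
[0.3767 0.1846 0.026 ]
```

```bash
cat >> h.py <<'E'
def Rt(psi): return np.array([[-np.cos(psi),-np.sin(psi),0],[-np.sin(psi),np.cos(psi),0],[0,0,-1.]]).T
def plan(x,y,z,psi=-.0235,cmd=None):
    """fractions from current measured pose, then per further call in the final frame"""
    o=status.get_obs(); Rc=R.from_rotvec(o["ee_rot"]).as_matrix(); 
    d=np.array([x,y,z])-o["tool_pos"]; tw=R.from_matrix(Rc.T@Rt(psi)).as_rotvec()/np.radians(120)
    print("t",round(o["t"],2),"pos",o["tool_pos"].round(4),"w",round(o["grip_width"],4),"twist",tw.round(4),"dp_now",(Rc.T@d/.15).round(4),"dp_final_frame",(Rt(psi).T@d/.15).round(4))
E
python3 -c "
from h import *
plan(.60,.06,.22)"
```

```text
t 0.2 pos [0.2163 0.5859 0.2306] w 0.0854 twist [-0.0006 -0.0002 -0.1577] dp_now [-3.614  -2.403   0.0728] dp_final_frame [-2.6394 -3.4453  0.0705]
```

>>> {"op": "carry_out", "data": {"rows": [{"dp":[-1,-0.66,0],"twist":[0,0,-0.158],"claw":0},{"dp":[-1,-0.66,0],"twist":[0,0,-0.158],"claw":0},{"dp":[-1,-0.66,0],"twist":[0,0,-0.158],"claw":0},{"dp":[-1,-0.66,0],"twist":[0,0,-0.158],"claw":0}], "force": 40}}

```text
t: 0.7
tool_pos: [0.3251, 0.4387, 0.2312]
ee_rot: [0.044, 3.141, -0.001]
ft_force: [-0.3, 0.0, -0.3]
grip_width: 0.0857
grip_force: 0.0
```

>>> {"op": "carry_out", "data": {"rows": [{"dp":[-0.64,-0.83,0.02],"twist":[0,0,0],"claw":0},{"dp":[-0.64,-0.83,0.02],"twist":[0,0,0],"claw":0},{"dp":[-0.64,-0.83,0.02],"twist":[0,0,0],"claw":0},{"dp":[-0.64,-0.83,0.02],"twist":[0,0,0],"claw":0}]}}

```text
t: 1.2
tool_pos: [0.4169, 0.3139, 0.2282]
ee_rot: [-0.041, -3.141, -0.0]
ft_force: [-0.2, 0.6, -0.4]
grip_width: 0.0854
grip_force: 0.0
```

>>> {"op": "carry_out", "data": {"rows": [{"dp":[-0.64,-0.83,0.02],"twist":[0,0,0],"claw":0},{"dp":[-0.64,-0.83,0.02],"twist":[0,0,0],"claw":0},{"dp":[-0.64,-0.83,0.02],"twist":[0,0,0],"claw":0},{"dp":[-0.64,-0.83,0.02],"twist":[0,0,0],"claw":0}]}}

```text
t: 1.7
tool_pos: [0.5098, 0.188, 0.225]
ee_rot: [-0.039, -3.141, -0.0]
ft_force: [0.2, 0.6, -0.3]
grip_width: 0.085
grip_force: 0.0
```

>>> {"op": "carry_out", "data": {"rows": [{"dp":[-0.64,-0.83,0.02],"twist":[0,0,0],"claw":0},{"dp":[-0.64,-0.83,0.02],"twist":[0,0,0],"claw":0},{"dp":[-0.64,-0.83,0.02],"twist":[0,0,0],"claw":0},{"dp":[-0.64,-0.83,0.02],"twist":[0,0,0],"claw":0},{"dp":[-0.64,-0.83,0.02],"twist":[0,0,0],"claw":0}]}}

```text
t: 2.33
tool_pos: [0.6016, 0.0637, 0.222]
ee_rot: [-0.033, -3.14, -0.002]
ft_force: [-0.3, 0.5, -0.3]
grip_width: 0.0854
grip_force: 0.0
```

Run:
```python
from h import *
w=cam("wrist"); t=cam("top"); s=cam("side")
im=cv2.resize(w["im"][:,:,::-1],(800,600),interpolation=cv2.INTER_CUBIC)
P0=dict(jar=(.6861,-.0036,0),knob=(.6584,.1659,0),thick=(.602,.328,-.42),thin=(.585,-.335,.37))
for n,p in P0.items():
    for sat in ((90,110) if n in("jar","knob") else (110,125,140)):
        try:
            print(n,sat,*[ (x.round(4).tolist(),round(f,3)) for x,f in [fit([k],n,p,sat) for k in (w,t)]])
        except Exception as e: print(n,e)
cv2.imwrite("pics/w1.png",im); np.save("w1.npy",w,allow_pickle=True)
```

```text
jar 90 ([0.6873, -0.0034, 0.0859], np.float64(0.033)) ([0.6865, -0.0061, -0.0247], np.float64(0.537))
jar 110 ([0.6876, -0.0033, 0.0386], np.float64(0.028)) ([0.686, -0.0069, 0.1573], np.float64(0.419))
knob 90 ([0.6592, 0.1669, 0.0781], np.float64(0.031)) ([0.661, 0.1652, 0.081], np.float64(0.478))
knob 110 ([0.6591, 0.1668, 0.1276], np.float64(0.019)) ([0.6615, 0.1633, 0.1695], np.float64(0.27))
thick 110 ([0.6028, 0.3286, -0.4399], np.float64(0.057)) ([0.6021, 0.3286, -0.4426], np.float64(0.117))
thick 125 ([0.5782, 0.3427, -0.4802], np.float64(0.509)) ([0.6014, 0.3284, -0.4433], np.float64(0.072))
thick 140 ([0.5766, 0.336, -0.1897], np.float64(0.523)) ([0.6016, 0.329, -0.4225], np.float64(0.035))
thin 110 ([0.5876, -0.3382, 0.3834], np.float64(0.107)) ([0.5845, -0.3349, 0.4], np.float64(0.154))
thin 125 ([0.6094, -0.3157, 0.5403], np.float64(0.15)) ([0.5852, -0.3356, 0.3186], np.float64(0.089))
thin 140 ([0.6082, -0.3101, 0.3623], np.float64(0.019)) ([0.5848, -0.3352, 0.3334], np.float64(0.048))
```

View pics/w1.png

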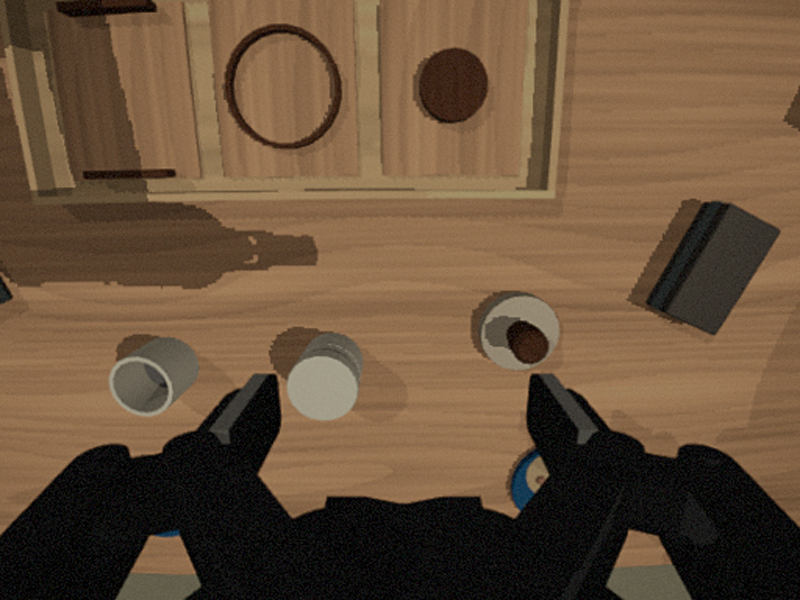

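The wrist picture is rotated, with far x pointing down. It shows the lidded jar at (323,385), the knob pad at (520,332), the thick block at (712,265), the ring at (283,87), the rest disc at (453,86), and the cradle stops at (107,8) and (128,173). Next I fit the caddy.

Run:
```python
from h import *
w=np.load("w1.npy",allow_pickle=True).item(); t=cam("top")
ring=cyl(.088,.004,.012); disc=cyl(.052,.004,.016); st=[box(.006,.07,.014,.004)+[s*.061,0,0] for s in(-1,1)]
def obj(p,cs,thr,parts=(0,1,2)):
    c,s=np.cos(p[2]),np.sin(p[2]); e=0
    for cam_,g in cs:
        for i in parts:
            off=p[3]*[0,-130e-3,130e-3][i] if len(p)>3 else [0,-.13,.13][i]
            q=(p[0]-s*off,p[1]+c*off,p[2])
            if i==0: m=sil(cam_,place(ring,q)); inn=sil(cam_,place(cyl(.08,.012,.0121),q)); m=m&(1-inn); 
            elif i==1: m=sil(cam_,place(st[0],q))|sil(cam_,place(st[1],q))
            else: m=sil(cam_,place(disc,q))
            dl=cv2.dilate(m,np.ones((25,25)))
            a=g&dl; e+=1-(a&m).sum()/max((a|m).sum(),1)
    return e
def dark(c,thr): 
    v=c["im"].max(2); return (cv2.resize(v,None,fx=U,fy=U,interpolation=cv2.INTER_LINEAR)<thr).astype(np.uint8)
print("v ring/disc/wood wrist",w["im"].max(2)[55,290],w["im"].max(2)[55,185],w["im"].max(2)[110,82])
for nm,c,parts in(("w",w,(0,2)),("w012",w,(0,1,2)),("t",t,(0,2)),("t012",t,(0,1,2))):
  for thr in (50,65):
    S=np.vstack([[.4548,-.0273,-.0235]]*4); S[1,0]+=.004;S[2,1]+=.004;S[3,2]+=.02
    r=minimize(obj,S[0],args=([(c,dark(c,thr))],thr,parts),method="Nelder-Mead",options=dict(initial_simplex=S,xatol=1e-4,fatol=1e-4))
    print(nm,thr,r.x.round(4),round(r.fun,3))
plan(.6873,-.0036,.12)
```

```text
v ring/disc/wood wrist 54 145 25
w 50 [ 0.4563 -0.0242 -0.0409] 1.683
w 65 [ 0.4551 -0.0255 -0.0164] 0.392
w012 50 [ 0.4566 -0.0247 -0.0299] 2.116
w012 65 [ 0.4552 -0.0254 -0.0173] 0.648
t 50 [ 0.4548 -0.0273 -0.0235] 2.0
t 65 [ 0.4548 -0.0273 -0.0235] 2.0
t012 50 [ 0.4548 -0.0273 -0.0235] 3.0
t012 65 [ 0.4531 -0.0286 -0.0049] 2.997
t 2.52 pos [0.6018 0.0631 0.2225] w 0.0852 twist [0.0001 0.     0.0013] dp_now [-0.5792 -0.4328  0.6833] dp_final_frame [-0.5804 -0.4311  0.6833]
```

>>> {"op": "carry_out", "data": {"rows": [{"dp":[-0.58,-0.435,0],"twist":[0,0,0],"claw":0},{"dp":[-0.58,-0.435,0.4],"twist":[0,0,0],"claw":0},{"dp":[-0.58,-0.435,0.68],"twist":[0,0,0],"claw":0},{"dp":[-0.58,-0.435,0.68],"twist":[0,0,0],"claw":0},{"dp":[-0.58,-0.435,0.68],"twist":[0,0,0],"claw":0}]}}

```text
t: 3.15
tool_pos: [0.6884, -0.005, 0.1223]
ee_rot: [0.035, 3.14, 0.0]
ft_force: [0.4, 0.4, 0.4]
grip_width: 0.0854
grip_force: 0.0
```

Run:
```python
from h import *
w=cam("wrist")
cv2.imwrite("pics/w2.png",cv2.resize(w["im"][:,:,::-1],(640,480)))
print(fit([w],"jar",(.6873,-.0036,0),110))
plan(.6873,-.0036,.022)
```

```text
(array([ 0.68708056, -0.0030124 ,  0.17067327]), np.float64(0.024591329068941015))
t 3.2 pos [ 0.6892 -0.005   0.1236] w 0.0853 twist [-0.0001  0.002   0.0008] dp_now [0.016  0.0095 0.6774] dp_final_frame [0.0131 0.0093 0.6775]
```

View pics/w2.png

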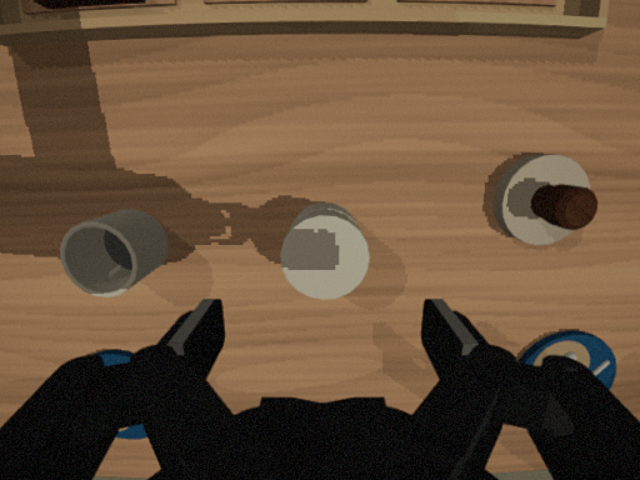

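The jar at (325,250) sits between the fingers, so I descend and grip it.

>>> {"op": "carry_out", "data": {"rows": [{"dp":[0.012,0.012,0.3],"twist":[0,0,0],"claw":0},{"dp":[0.012,0.012,0.5],"twist":[0,0,0],"claw":0},{"dp":[0.012,0.012,0.67],"twist":[0,0,0],"claw":0},{"dp":[0.012,0.012,0.67],"twist":[0,0,0],"claw":0},{"dp":[0.012,0.012,0.67],"twist":[0,0,0],"claw":0}]}}

```text
t: 3.82
tool_pos: [0.6881, -0.0038, 0.0231]
ee_rot: [0.035, 3.137, -0.001]
ft_force: [-0.2, -0.0, -0.1]
grip_width: 0.0851
grip_force: 0.0
```

>>> {"op": "carry_out", "data": {"rows": [{"dp":[0,0,0],"twist":[0,0,0],"claw":1},{"dp":[0,0,0],"twist":[0,0,0],"claw":1},{"dp":[0,0,0],"twist":[0,0,0],"claw":1},{"dp":[0,0,0],"twist":[0,0,0],"claw":1},{"dp":[0,0,0],"twist":[0,0,0],"claw":1}], "force": 40}}

```text
t: 4.45
tool_pos: [0.6874, -0.004, 0.0222]
ee_rot: [0.036, 3.139, -0.0]
ft_force: [-0.8, 0.9, 6.5]
grip_width: 0.0566
grip_force: 42.0
```

Run:
```python
from h import *
print(status.get_obs()["grip_force"])
plan(.4553,-.0256,.1,-.02)
```

```text
42.02099834103137
t 4.45 pos [ 0.6874 -0.004   0.0222] w 0.0566 twist [-0.0001  0.0014 -0.0014] dp_now [ 1.5421 -0.1794 -0.5231] dp_final_frame [ 1.5441 -0.1748 -0.5188]
```

>>> {"op": "carry_out", "data": {"rows": [{"dp":[0,0,-0.25],"twist":[0,0,0],"claw":1},{"dp":[0,0,-0.6],"twist":[0,0,0],"claw":1},{"dp":[0.2,0,-0.67],"twist":[0,0,0],"claw":1},{"dp":[0.4,-0.09,-0.67],"twist":[0,0,0],"claw":1},{"dp":[0.4,-0.09,-0.67],"twist":[0,0,0],"claw":1}]}}

```text
t: 5.08
tool_pos: [0.6241, -0.0165, 0.1206]
ee_rot: [-0.037, -3.14, 0.0]
ft_force: [0.6, -0.2, -0.3]
grip_width: 0.0565
grip_force: 43.0
```

>>> {"op": "carry_out", "data": {"rows": [{"dp":[0,0,0],"twist":[0,0,0],"claw":1},{"dp":[0,0,0],"twist":[0,0,0],"claw":1}]}}

```text
t: 5.32
tool_pos: [0.6266, -0.0159, 0.1205]
ee_rot: [0.036, 3.141, 0.0]
ft_force: [0.2, 0.1, -1.7]
grip_width: 0.0571
grip_force: 43.0
```

Run:
```python
from h import *
w=cam("wrist"); np.save("w3.npy",w,allow_pickle=True)
im=w["im"].copy()
for p in [(.4552,-.0255,-.02)]:
    c_,s_=np.cos(p[2]),np.sin(p[2])
    for off,m in((0,cyl(.088,.012,.012)),(0,cyl(.08,.012,.012)),(.13,cyl(.052,.016,.016)),(-.13,box(.116,.07,0,.018)),(-.13,box(.128,.07,0,.018)),(0,box(.166,.422,0,.026))):
        q=(p[0]-s_*off,p[1]+c_*off,p[2])
        for a in proj(w,place(m,q)): cv2.circle(im,tuple(int(v) for v in np.round(a)),1,(0,255,0),-1)
cv2.imwrite("pics/w3.png",cv2.resize(im[:,:,::-1],(800,600)))
plan(.4553,-.0256,.12,-.02)
```

```text
t 5.38 pos [ 0.6265 -0.0159  0.1203] w 0.0566 twist [ 0.      0.0002 -0.0013] dp_now [ 1.1394 -0.0905  0.0017] dp_final_frame [ 1.1396 -0.0874  0.0021]
```

View pics/w3.png

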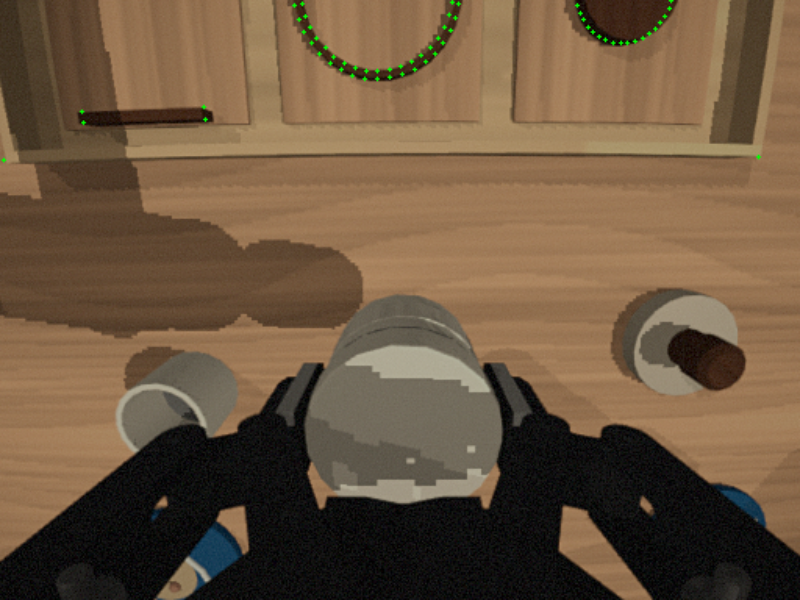

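The jar is held, and the caddy overlay matches the picture to about 1 px, with the caddy at (.4552,-.0254) and yaw -.02. Now I place the jar.

>>> {"op": "carry_out", "data": {"rows": [{"dp":[0.4,-0.05,0],"twist":[0,0,0],"claw":1},{"dp":[0.8,-0.088,0],"twist":[0,0,0],"claw":1},{"dp":[1,-0.088,0],"twist":[0,0,0],"claw":1},{"dp":[1,-0.088,0],"twist":[0,0,0],"claw":1}]}}

```text
t: 5.88
tool_pos: [0.4741, -0.0255, 0.12]
ee_rot: [-0.036, -3.141, -0.0]
ft_force: [0.3, 0.1, -0.3]
grip_width: 0.0565
grip_force: 43.0
```

>>> {"op": "carry_out", "data": {"rows": [{"dp":[0.14,0,0.1],"twist":[0,0,0],"claw":1},{"dp":[0.14,0,0.4],"twist":[0,0,0],"claw":1},{"dp":[0.14,0,0.5],"twist":[0,0,0],"claw":1},{"dp":[0.14,0,0.5],"twist":[0,0,0],"claw":1},{"dp":[0.14,0,0.5],"twist":[0,0,0],"claw":1}]}}

```text
t: 6.5
tool_pos: [0.4561, -0.0256, 0.0466]
ee_rot: [0.036, 3.139, -0.001]
ft_force: [-0.5, -0.4, -0.9]
grip_width: 0.0567
grip_force: 43.2
```

```bash
python3 -c "
from h import *
plan(.4553,-.0256,.0262,-.02)"
```

```text
t 6.5 pos [ 0.4561 -0.0256  0.0466] w 0.0567 twist [-0.0002  0.001  -0.0013] dp_now [5.800e-03 1.000e-04 1.358e-01] dp_final_frame [0.0056 0.     0.1358]
```

>>> {"op": "carry_out", "data": {"rows": [{"dp":[0.005,0,0.06],"twist":[0,0,0],"claw":1},{"dp":[0.005,0,0.11],"twist":[0,0,0],"claw":1},{"dp":[0.005,0,0.135],"twist":[0,0,0],"claw":1},{"dp":[0.005,0,0.138],"twist":[0,0,0],"claw":1},{"dp":[0.005,0,0.138],"twist":[0,0,0],"claw":1}]}}

```text
t: 7.12
tool_pos: [0.4563, -0.0255, 0.0297]
ee_rot: [0.035, 3.138, -0.001]
ft_force: [-17.4, 3.8, 46.8]
grip_width: 0.0565
grip_force: 47.5
```

>>> {"op": "carry_out", "data": {"rows": [{"dp":[0,0,-0.024],"twist":[0,0,0],"claw":1},{"dp":[0,0,-0.024],"twist":[0,0,0],"claw":1},{"dp":[0,0,-0.024],"twist":[0,0,0],"claw":1}]}}

```text
t: 7.5
tool_pos: [0.455, -0.0255, 0.0298]
ee_rot: [0.036, 3.139, -0.001]
ft_force: [-4.0, 1.7, 15.4]
grip_width: 0.0566
grip_force: 45.7
```

Run:
```python
from h import *
w=cam("wrist"); s=cam("side")
o=status.get_obs(); print(o["tool_pos"],o["ft_force"])
uv=proj(s,[[.455,-.025,.04]])[0]; x,y=int(uv[0]),int(uv[1])
a=cv2.resize(s["im"][y-50:y+50,x-66:x+67],(400,300),interpolation=cv2.INTER_CUBIC)
cv2.imwrite("pics/s4.png",np.hstack([a,cv2.resize(w["im"],(400,300))])[:,:,::-1])
```

```text
[ 0.45500298 -0.02553877  0.0297647 ] [-5.37671158  1.4170502  16.61036645]
```

View pics/s4.png

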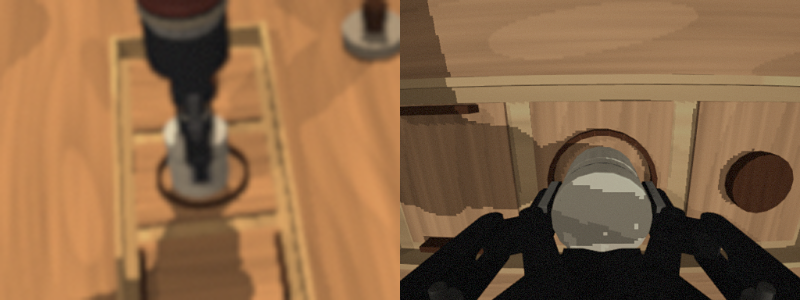

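The jar stands inside the ring, but contact came about 4 mm early, so the inserts evidently sit on a caddy floor about 4 mm thick. I'll ease off the load and release.

>>> {"op": "carry_out", "data": {"rows": [{"dp":[0,0,-0.01],"twist":[0,0,0],"claw":1},{"dp":[0,0,-0.01],"twist":[0,0,0],"claw":1}]}}

```text
t: 7.85
tool_pos: [0.4539, -0.0254, 0.0298]
ee_rot: [0.036, 3.141, -0.0]
ft_force: [-1.1, 1.0, 4.8]
grip_width: 0.0562
grip_force: 45.2
```

>>> {"op": "carry_out", "data": {"rows": [{"dp":[0,0,0],"twist":[0,0,0],"claw":0},{"dp":[0,0,0],"twist":[0,0,0],"claw":0},{"dp":[0,0,0],"twist":[0,0,0],"claw":0},{"dp":[0,0,0],"twist":[0,0,0],"claw":0},{"dp":[0,0,0],"twist":[0,0,0],"claw":0}]}}

```text
t: 8.48
tool_pos: [0.4537, -0.0253, 0.0297]
ee_rot: [-0.036, -3.141, -0.0]
ft_force: [-0.0, 0.7, -0.1]
grip_width: 0.0856
grip_force: 0.0
```

>>> {"op": "carry_out", "data": {"rows": [{"dp":[0,0,-0.3],"twist":[0,0,0],"claw":0},{"dp":[0,0,-0.7],"twist":[0,0,0],"claw":0},{"dp":[0,0,-0.9],"twist":[0,0,0],"claw":0},{"dp":[0,0,-1],"twist":[0,0,0],"claw":0},{"dp":[0,0,-1],"twist":[0,0,0],"claw":0}]}}

```text
t: 9.1
tool_pos: [0.4541, -0.0254, 0.18]
ee_rot: [0.036, 3.14, -0.0]
ft_force: [-0.5, 0.4, -0.3]
grip_width: 0.0854
grip_force: 0.0
```

Run:
```python
from h import *
w=cam("wrist"); np.save("w5.npy",w,allow_pickle=True)
im=w["im"].copy()
p=(.4552,-.0255,-.02); c_,s_=np.cos(p[2]),np.sin(p[2])
for dz,col in((0,(0,255,0)),(.004,(255,0,0))):
    for off,m in((.13,cyl(.052,.016,.016)),(-.13,box(.116,.07,0,.018)),(-.13,box(.128,.07,0,.018)),(0,box(.166,.422,0,.026-dz))):
        q=(p[0]-s_*off,p[1]+c_*off,p[2],dz)
        for a in proj(w,place(m,q)): cv2.circle(im,tuple(int(v) for v in np.round(a)),0,col,-1)
cv2.imwrite("pics/w5.png",cv2.resize(im[:,:,::-1],(800,600),interpolation=cv2.INTER_NEAREST))
for z in(.004,.008): print(fit([w],"jar",(.4552,-.0255,0),110,z))
t=cam("top"); print(fit([w],"thick",(.602,.328,-.43),110),fit([t],"thick",(.602,.328,-.43),140))
plan(.6025,.3285,.12,-.43)
```

```text
(array([ 0.45402759, -0.02480565,  0.14689235]), np.float64(0.06044771439918062))
(array([ 0.45300912, -0.02473872,  0.08509333]), np.float64(0.03734907096532025))
(array([ 0.62978997,  0.30846624, -0.6643172 ]), np.float64(0.25838276487065415)) (array([ 0.6012576 ,  0.32908348, -0.42348527]), np.float64(0.037946272006733506))
t 9.2 pos [ 0.4528 -0.0251  0.178 ] w 0.0852 twist [ 0.     -0.0013  0.1944] dp_now [-0.9448  2.3795  0.3858] dp_final_frame [0.0755 2.5589 0.3869]
```

View pics/w5.png

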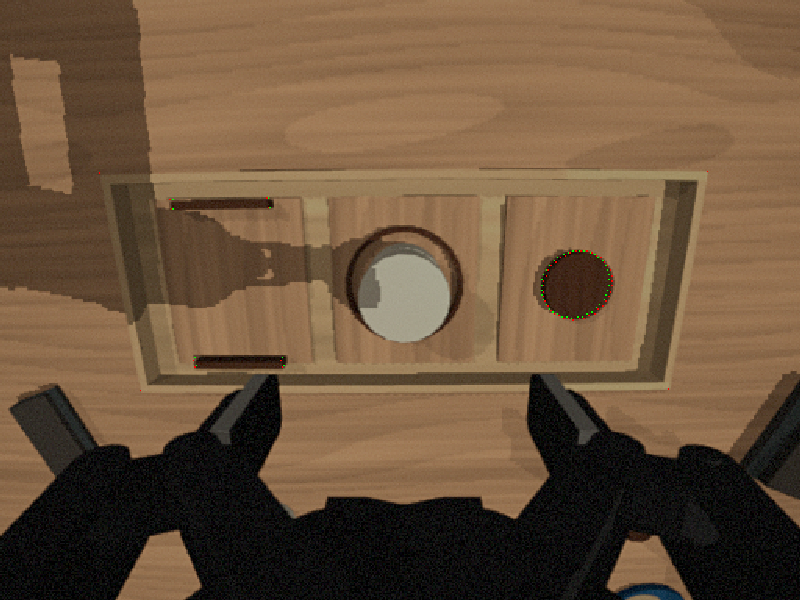

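The jar stands in the ring about 1.5 mm off centre, and the overlays on the stops and the rest match within a pixel. Next is the thick block.

>>> {"op": "carry_out", "data": {"rows": [{"dp":[-0.15,0.4,0],"twist":[0,0,0],"claw":0},{"dp":[-0.31,0.8,0],"twist":[0,0,0],"claw":0},{"dp":[-0.31,0.8,0],"twist":[0,0,0],"claw":0}]}}

```text
t: 9.57
tool_pos: [0.5025, 0.0968, 0.1773]
ee_rot: [-0.029, -3.138, -0.001]
ft_force: [-0.9, -0.6, -1.4]
grip_width: 0.0853
grip_force: 0.0
```

>>> {"op": "carry_out", "data": {"rows": [{"dp":[-0.15,0.4,0],"twist":[0,0,0],"claw":0},{"dp":[-0.31,0.8,0],"twist":[0,0,0],"claw":0},{"dp":[-0.31,0.8,0],"twist":[0,0,0],"claw":0}]}}

```text
t: 9.95
tool_pos: [0.5518, 0.2147, 0.1771]
ee_rot: [-0.031, -3.138, 0.001]
ft_force: [-0.6, 0.1, 0.3]
grip_width: 0.0854
grip_force: 0.0
```

>>> {"op": "carry_out", "data": {"rows": [{"dp":[-0.15,0.4,0],"twist":[0,0,0.1],"claw":0},{"dp":[-0.31,0.77,0],"twist":[0,0,0.194],"claw":0},{"dp":[-0.31,0.77,0],"twist":[0,0,0.194],"claw":0},{"dp":[-0.31,0.77,0],"twist":[0,0,0.194],"claw":0},{"dp":[-0.31,0.77,0],"twist":[0,0,0.194],"claw":0}]}}

```text
t: 10.58
tool_pos: [0.6011, 0.325, 0.1796]
ee_rot: [-0.67, -3.069, 0.001]
ft_force: [0.2, 0.2, 0.1]
grip_width: 0.0855
grip_force: 0.0
```

Run:
```python
from h import *
w=cam("wrist"); np.save("w6.npy",w,allow_pickle=True)
im=w["im"].copy()
for sat in(90,100,110,120,130):
    x,f=fit([w],"thick",(.602,.3285,-.43),sat); print(sat,x.round(4),round(f,3))
x,f=fit([w],"thick",(.602,.3285,-.43),110)
for a in proj(w,place(MOD["thick"],x)): cv2.circle(im,tuple(int(v) for v in np.round(a)),1,(0,255,0),-1)
cv2.imwrite("pics/w6.png",cv2.resize(im[:,:,::-1],(640,480),interpolation=cv2.INTER_NEAREST))
plan(*x[:2],.1,x[2])
```

```text
90 [ 0.6018  0.3295 -0.4247] 0.052
100 [ 0.6017  0.3298 -0.4242] 0.04
110 [ 0.6022  0.3292 -0.4291] 0.029
120 [ 0.5788  0.3479 -0.4239] 0.53
130 [ 0.5805  0.3536 -0.4198] 0.574
t 10.62 pos [0.6013 0.3252 0.18  ] w 0.0853 twist [-0.0002  0.     -0.0004] dp_now [0.0054 0.0274 0.5332] dp_final_frame [0.0053 0.0272 0.5332]
```

View pics/w6.png

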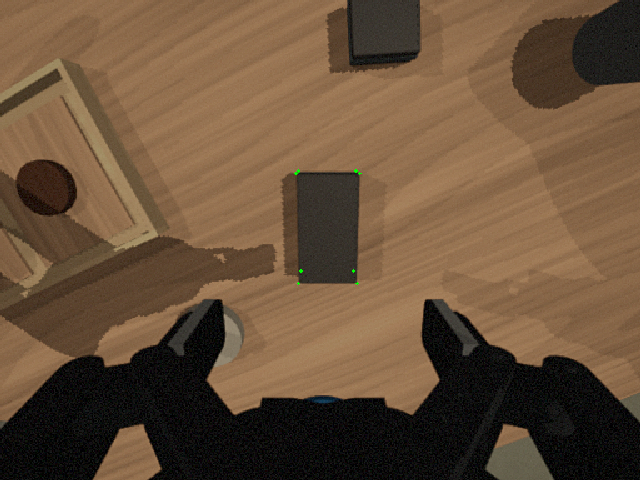

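The thick block at (328,225) fits well. I descend and grip it.

>>> {"op": "carry_out", "data": {"rows": [{"dp":[0.005,0.027,0.3],"twist":[0,0,0],"claw":0},{"dp":[0.005,0.027,0.65],"twist":[0,0,0],"claw":0},{"dp":[0.005,0.027,0.85],"twist":[0,0,0],"claw":0},{"dp":[0.005,0.027,0.85],"twist":[0,0,0],"claw":0}]}}

```text
t: 11.12
tool_pos: [0.6, 0.3289, 0.0493]
ee_rot: [-0.669, -3.064, 0.005]
ft_force: [0.0, -0.5, 0.2]
grip_width: 0.0851
grip_force: 0.0
```

>>> {"op": "carry_out", "data": {"rows": [{"dp":[0,0,0.15],"twist":[0,0,0],"claw":0},{"dp":[0,0,0.29],"twist":[0,0,0],"claw":0},{"dp":[0,0,0.295],"twist":[0,0,0],"claw":0},{"dp":[0,0,0.295],"twist":[0,0,0],"claw":0}]}}

```text
t: 11.62
tool_pos: [0.6025, 0.331, 0.008]
ee_rot: [0.669, 3.07, 0.0]
ft_force: [0.2, -0.1, -0.2]
grip_width: 0.0857
grip_force: 0.0
```

>>> {"op": "carry_out", "data": {"rows": [{"dp":[0,0,0],"twist":[0,0,0],"claw":1},{"dp":[0,0,0],"twist":[0,0,0],"claw":1},{"dp":[0,0,0],"twist":[0,0,0],"claw":1},{"dp":[0,0,0],"twist":[0,0,0],"claw":1},{"dp":[0,0,0],"twist":[0,0,0],"claw":1}], "force": 40}}

```text
t: 12.25
tool_pos: [0.6031, 0.3312, 0.009]
ee_rot: [0.669, 3.068, 0.002]
ft_force: [-0.0, -0.1, 6.1]
grip_width: 0.0531
grip_force: 44.1
```

Run:
```python
from h import *
plan(.4526,-.1553,.12,-.02)
```

```text
t 12.25 pos [0.6031 0.3312 0.009 ] w 0.0531 twist [ 0.0005  0.0007 -0.1954] dp_now [-0.4383 -3.3659 -0.7436] dp_final_frame [ 0.9383 -3.2629 -0.7398]
```

>>> {"op": "carry_out", "data": {"rows": [{"dp":[0,0,-0.3],"twist":[0,0,0],"claw":1},{"dp":[0,0,-0.6],"twist":[0,0,0],"claw":1},{"dp":[0,-0.2,-0.85],"twist":[0,0,0],"claw":1},{"dp":[0,-0.4,-0.85],"twist":[0,0,0],"claw":1}]}}

```text
t: 12.75
tool_pos: [0.5794, 0.2767, 0.1396]
ee_rot: [0.667, 3.064, 0.005]
ft_force: [0.7, 0.2, -0.6]
grip_width: 0.0529
grip_force: 43.4
```

>>> {"op": "carry_out", "data": {"rows": [{"dp":[-0.06,-0.35,0],"twist":[0,0,0],"claw":1},{"dp":[-0.1,-0.7,0],"twist":[0,0,0],"claw":1},{"dp":[-0.12,-1,0],"twist":[0,0,0],"claw":1},{"dp":[-0.12,-1,0],"twist":[0,0,0],"claw":1}]}}

```text
t: 13.25
tool_pos: [0.5298, 0.1299, 0.1347]
ee_rot: [-0.674, -3.067, 0.002]
ft_force: [-0.1, 0.1, -1.4]
grip_width: 0.0531
grip_force: 43.3
```

>>> {"op": "carry_out", "data": {"rows": [{"dp":[-0.06,-0.35,0],"twist":[0,0,0],"claw":1},{"dp":[-0.1,-0.7,0],"twist":[0,0,0],"claw":1},{"dp":[-0.15,-1,0],"twist":[0,0,0],"claw":1},{"dp":[-0.15,-1,0],"twist":[0,0,0],"claw":1}]}}

```text
t: 13.75
tool_pos: [0.489, -0.015, 0.1353]
ee_rot: [-0.674, -3.068, 0.0]
ft_force: [-0.0, -0.4, -0.3]
grip_width: 0.0531
grip_force: 43.3
```

>>> {"op": "carry_out", "data": {"rows": [{"dp":[-0.06,-0.35,0],"twist":[0,0,-0.07],"claw":1},{"dp":[-0.1,-0.7,0],"twist":[0,0,-0.14],"claw":1},{"dp":[-0.168,-0.966,0],"twist":[0,0,-0.1955],"claw":1},{"dp":[-0.168,-0.966,0],"twist":[0,0,-0.1955],"claw":1},{"dp":[-0.168,-0.966,0],"twist":[0,0,-0.1955],"claw":1}]}}

```text
t: 14.38
tool_pos: [0.4525, -0.1544, 0.1352]
ee_rot: [-0.032, -3.141, -0.002]
ft_force: [-0.1, 0.1, -0.3]
grip_width: 0.0533
grip_force: 43.3
```

Run:
```python
from h import *
w=cam("wrist"); np.save("w7.npy",w,allow_pickle=True)
o=status.get_obs()
plan(.4526,-.1553,.03,-.02)
for z in(.117,): 
  for sat in (90,100,110): print(fit([w],"thick",(*o["tool_pos"][:2],-.02),sat,o["tool_pos"][2]-.009))
cv2.imwrite("pics/w7.png",cv2.resize(w["im"][:,:,::-1],(640,480)))
```

```text
t 14.43 pos [ 0.4524 -0.1542  0.1352] w 0.0531 twist [ 0.0004 -0.0001  0.0003] dp_now [-0.0014 -0.0083  0.7015] dp_final_frame [-0.0012 -0.0076  0.7016]
(array([ 0.45442836, -0.15377653, -0.01489358]), np.float64(0.363810822167958))
(array([ 0.45414606, -0.15259283, -0.02129146]), np.float64(0.4422262654662492))
(array([ 0.42297111, -0.15059473, -0.02858036]), np.float64(0.49200058440814853))
```

View pics/w7.png

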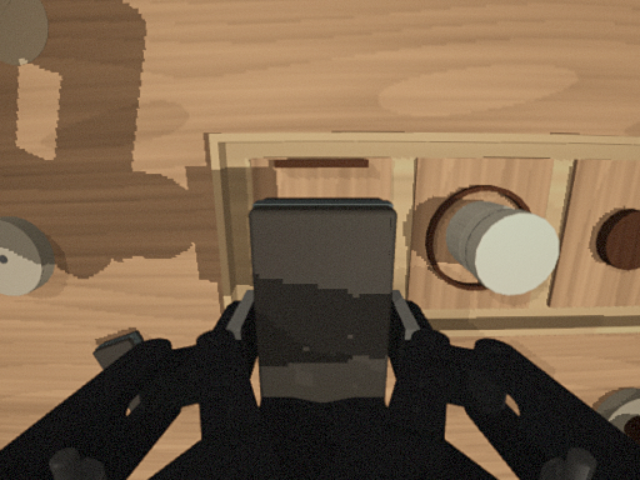

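The block hangs squarely, with its near top edge at row 207 spanning columns 251–396. I check that edge against the stop.

Run:
```python
from h import *
w=np.load("w7.npy",allow_pickle=True).item()
for z in(.160,.161): print(ray(w,[(252/1.25,207/1.25),(395/1.25,208/1.25)],z).round(4))
print("stop rear z.022 inner edge",ray(w,[(274/1.25,165/1.25),(368/1.25,166/1.25)],.020).round(4))
```

```text
[[ 0.4019 -0.1777  0.16  ]
 [ 0.4033 -0.1269  0.16  ]]
[[ 0.4017 -0.1775  0.161 ]
 [ 0.4031 -0.1271  0.161 ]]
stop rear z.022 inner edge [[ 0.3934 -0.1888  0.02  ]
 [ 0.3956 -0.1182  0.02  ]]
```

>>> {"op": "carry_out", "data": {"rows": [{"dp":[0,-0.006,0.25],"twist":[0,0,0],"claw":1},{"dp":[0,-0.006,0.5],"twist":[0,0,0],"claw":1},{"dp":[0,-0.006,0.68],"twist":[0,0,0],"claw":1},{"dp":[0,-0.006,0.68],"twist":[0,0,0],"claw":1},{"dp":[0,-0.006,0.68],"twist":[0,0,0],"claw":1}]}}

```text
t: 15.05
tool_pos: [0.453, -0.156, 0.0344]
ee_rot: [0.029, 3.14, -0.001]
ft_force: [0.4, -0.1, -0.8]
grip_width: 0.0533
grip_force: 43.3
```

Run:
```python
from h import *
plan(.4526,-.1553,.017,-.02)
```

```text
t 15.05 pos [ 0.453  -0.156   0.0344] w 0.0533 twist [-0.0002  0.0006  0.0007] dp_now [0.0029 0.0047 0.1163] dp_final_frame [0.0027 0.0046 0.1163]
```

>>> {"op": "carry_out", "data": {"rows": [{"dp":[0.003,0.008,0.05],"twist":[0,0,0],"claw":1},{"dp":[0.003,0.008,0.09],"twist":[0,0,0],"claw":1},{"dp":[0.003,0.008,0.107],"twist":[0,0,0],"claw":1},{"dp":[0.003,0.008,0.107],"twist":[0,0,0],"claw":1}]}}

```text
t: 15.55
tool_pos: [0.4518, -0.1553, 0.019]
ee_rot: [-0.031, -3.141, -0.001]
ft_force: [-6.5, 4.4, 16.4]
grip_width: 0.053
grip_force: 45.4
```

>>> {"op": "carry_out", "data": {"rows": [{"dp":[0,0,-0.008],"twist":[0,0,0],"claw":1},{"dp":[0,0,-0.008],"twist":[0,0,0],"claw":1}]}}

```text
t: 15.8
tool_pos: [0.4518, -0.1555, 0.019]
ee_rot: [0.031, 3.141, -0.001]
ft_force: [-1.7, 0.3, 5.4]
grip_width: 0.053
grip_force: 43.9
```

>>> {"op": "carry_out", "data": {"rows": [{"dp":[0,0,0],"twist":[0,0,0],"claw":0},{"dp":[0,0,0],"twist":[0,0,0],"claw":0},{"dp":[0,0,0],"twist":[0,0,0],"claw":0},{"dp":[0,0,0],"twist":[0,0,0],"claw":0},{"dp":[0,0,0],"twist":[0,0,0],"claw":0}]}}

```text
t: 16.42
tool_pos: [0.4515, -0.1552, 0.0186]
ee_rot: [-0.031, -3.141, -0.0]
ft_force: [-0.3, 0.0, -0.2]
grip_width: 0.0854
grip_force: 0.0
```

>>> {"op": "carry_out", "data": {"rows": [{"dp":[0,0,-0.3],"twist":[0,0,0],"claw":0},{"dp":[0,0,-0.7],"twist":[0,0,0],"claw":0},{"dp":[0,0,-1],"twist":[0,0,0],"claw":0},{"dp":[0,0,-1],"twist":[0,0,0],"claw":0},{"dp":[0,0,-1],"twist":[0,0,0],"claw":0}]}}

```text
t: 17.05
tool_pos: [0.4512, -0.155, 0.168]
ee_rot: [-0.031, -3.141, -0.0]
ft_force: [0.1, 0.3, -1.0]
grip_width: 0.0856
grip_force: 0.0
```

Run:
```python
from h import *
w=cam("wrist"); np.save("w8.npy",w,allow_pickle=True)
for sat in (90,100,110): print(fit([w],"thick",(.4525,-.1553,-.02),sat,.008))
for sat in (110,140): print(fit([w],"thin",(.586,-.336,.36),sat))
im=w["im"].copy(); q=(.4526,-.1550,-.02)
for P in(place(MOD["thick"],(*q,.008)),place(box(.116,.07,0,.018),(*q,.004)),place(box(.128,.07,0,.018),(*q,.004))):
    for a in proj(w,P): cv2.circle(im,tuple(int(v) for v in np.round(a)),0,(0,255,0),-1)
x0,y0=[int(v) for v in proj(w,[[*q[:2],.03]])[0]]; print(x0,y0)
a=im[max(y0-75,0):y0+75,max(x0-100,0):x0+100]
cv2.imwrite("pics/w8.png",cv2.resize(a[:,:,::-1],None,fx=4,fy=4,interpolation=cv2.INTER_NEAREST))
plan(.586,-.336,.16,.36)
```

```text
(array([ 0.45280228, -0.15479806, -0.01300221]), np.float64(0.034583530231054316))
(array([ 0.45293574, -0.15481262, -0.01797955]), np.float64(0.025669060457719328))
(array([ 0.45307014, -0.15491599, -0.02046797]), np.float64(0.01880807830504272))
(array([ 0.58834413, -0.33127348,  0.37424556]), np.float64(0.395180272161863))
(array([ 0.5565079 , -0.34292507,  0.35756362]), np.float64(0.5726257840719555))
257 187
t 17.1 pos [ 0.4506 -0.1547  0.1671] w 0.0853 twist [ 0.0007 -0.0009 -0.1813] dp_now [-0.9264 -1.1903  0.0442] dp_final_frame [-0.4191 -1.4489  0.0476]
```

View pics/w8.png

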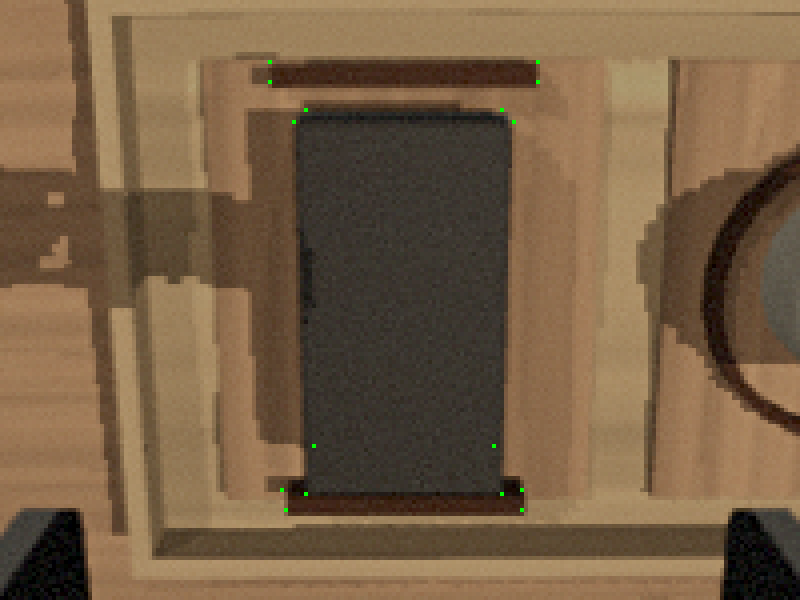

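The thick block sits squarely between the stops, within about 0.5 mm. Next is the thin block.

>>> {"op": "carry_out", "data": {"rows": [{"dp":[-0.25,-0.3,0],"twist":[0,0,0],"claw":0},{"dp":[-0.46,-0.6,0],"twist":[0,0,0],"claw":0},{"dp":[-0.46,-0.6,0],"twist":[0,0,0],"claw":0}]}}

```text
t: 17.48
tool_pos: [0.5186, -0.2486, 0.1651]
ee_rot: [-0.035, -3.137, -0.003]
ft_force: [0.5, 0.0, -0.6]
grip_width: 0.0854
grip_force: 0.0
```

>>> {"op": "carry_out", "data": {"rows": [{"dp":[-0.25,-0.3,0],"twist":[0,0,-0.09],"claw":0},{"dp":[-0.46,-0.59,0],"twist":[0,0,-0.181],"claw":0},{"dp":[-0.46,-0.59,0],"twist":[0,0,-0.181],"claw":0},{"dp":[-0.46,-0.59,0],"twist":[0,0,-0.181],"claw":0},{"dp":[-0.46,-0.59,0],"twist":[0,0,-0.181],"claw":0}]}}

```text
t: 18.1
tool_pos: [0.5853, -0.335, 0.1684]
ee_rot: [0.561, -3.09, -0.001]
ft_force: [0.0, 0.1, 0.1]
grip_width: 0.085
grip_force: 0.0
```

Run:
```python
from h import *
w=cam("wrist"); np.save("w9.npy",w,allow_pickle=True)
im=w["im"].copy()
for sat in(90,100,110,120,130):
    x,f=fit([w],"thin",(.586,-.336,.36),sat); print(sat,x.round(4),round(f,3))
    if sat==110: y=x
for a in proj(w,place(MOD["thin"],y)): cv2.circle(im,tuple(int(v) for v in np.round(a)),1,(0,255,0),-1)
cv2.imwrite("pics/w9.png",cv2.resize(im[:,:,::-1],(640,480),interpolation=cv2.INTER_NEAREST))
plan(*y[:2],.004,y[2])
```

```text
90 [ 0.5863 -0.3345  0.339 ] 0.069
100 [ 0.5865 -0.3341  0.3417] 0.052
110 [ 0.5867 -0.3344  0.3473] 0.038
120 [ 0.5586 -0.3438  0.4382] 0.623
130 [ 0.5576 -0.3434  0.4351] 0.629
t 18.15 pos [ 0.5855 -0.3352  0.1688] w 0.0856 twist [ 0.0002 -0.      0.0059] dp_now [-0.0093  0.0017  1.0988] dp_final_frame [-0.0092  0.0022  1.0988]
```

View pics/w9.png

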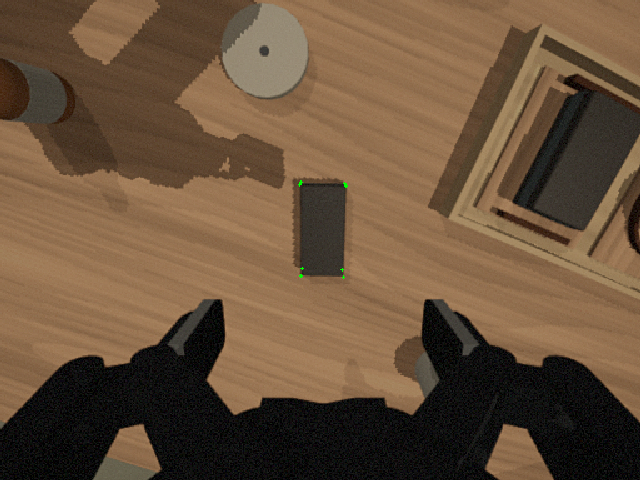

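>>> {"op": "carry_out", "data": {"rows": [{"dp":[-0.009,0.002,0.3],"twist":[0,0,0.005],"claw":0},{"dp":[-0.009,0.002,0.65],"twist":[0,0,0.005],"claw":0},{"dp":[-0.009,0.002,0.85],"twist":[0,0,0.005],"claw":0},{"dp":[-0.009,0.002,0.85],"twist":[0,0,0.005],"claw":0}]}}

```text
t: 18.65
tool_pos: [0.5849, -0.3334, 0.0383]
ee_rot: [0.545, -3.09, -0.007]
ft_force: [-0.5, -1.2, 0.9]
grip_width: 0.0854
grip_force: 0.0
```

>>> {"op": "carry_out", "data": {"rows": [{"dp":[0,0,0.12],"twist":[0,0,0],"claw":0},{"dp":[0,0,0.22],"twist":[0,0,0],"claw":0},{"dp":[0,0,0.24],"twist":[0,0,0],"claw":0},{"dp":[0,0,0.24],"twist":[0,0,0],"claw":0}]}}

```text
t: 19.15
tool_pos: [0.5871, -0.3357, 0.0051]
ee_rot: [0.545, -3.094, -0.0]
ft_force: [-0.1, -1.1, 0.8]
grip_width: 0.0851
grip_force: 0.0
```

>>> {"op": "carry_out", "data": {"rows": [{"dp":[0,0,0],"twist":[0,0,0],"claw":1},{"dp":[0,0,0],"twist":[0,0,0],"claw":1},{"dp":[0,0,0],"twist":[0,0,0],"claw":1},{"dp":[0,0,0],"twist":[0,0,0],"claw":1},{"dp":[0,0,0],"twist":[0,0,0],"claw":1}], "force": 30}}

```text
t: 19.77
tool_pos: [0.5876, -0.336, 0.0057]
ee_rot: [-0.545, 3.093, -0.001]
ft_force: [0.0, 0.7, 3.2]
grip_width: 0.0391
grip_force: 32.1
```

Run:
```python
from h import *
plan(.4529,-.1549,.12,-.02)
```

```text
t 19.77 pos [ 0.5876 -0.336   0.0057] w 0.0391 twist [-0.0004  0.0004  0.1761] dp_now [ 0.4306  1.4408 -0.7633] dp_final_frame [ 0.9219  1.1891 -0.7617]
```

>>> {"op": "carry_out", "data": {"rows": [{"dp":[0,0,-0.3],"twist":[0,0,0],"claw":1},{"dp":[0,0,-0.6],"twist":[0,0,0],"claw":1},{"dp":[0.1,0.2,-0.76],"twist":[0,0,0],"claw":1},{"dp":[0.2,0.6,-0.76],"twist":[0,0,0],"claw":1},{"dp":[0.2,0.6,-0.76],"twist":[0,0,0],"claw":1}]}}

```text
t: 20.4
tool_pos: [0.5237, -0.2565, 0.1162]
ee_rot: [0.547, -3.088, -0.01]
ft_force: [0.5, -0.3, -0.7]
grip_width: 0.0389
grip_force: 31.7
```

>>> {"op": "carry_out", "data": {"rows": [{"dp":[0.1,0.35,0],"twist":[0,0,0.07],"claw":1},{"dp":[0.2,0.65,0],"twist":[0,0,0.14],"claw":1},{"dp":[0.23,0.84,0],"twist":[0,0,0.176],"claw":1},{"dp":[0.23,0.84,0],"twist":[0,0,0.176],"claw":1},{"dp":[0.23,0.84,0],"twist":[0,0,0.176],"claw":1}]}}

```text
t: 21.02
tool_pos: [0.4537, -0.1556, 0.1196]
ee_rot: [0.029, 3.14, -0.002]
ft_force: [-0.4, 0.3, -0.7]
grip_width: 0.0393
grip_force: 31.7
```

Run:
```python
from h import *
w=cam("wrist"); np.save("w10.npy",w,allow_pickle=True)
o=status.get_obs(); p=o["tool_pos"]
im=w["im"].copy()
for q,n in(((p[0],p[1],-.02,p[2]-.0055),"thin"),((.4529,-.1549,-.02,.008),"thick")):
    for a in proj(w,place(MOD[n],q)): cv2.circle(im,tuple(int(v) for v in np.round(a)),0,(0,255,0),-1)
cv2.imwrite("pics/w10.png",cv2.resize(im[80:300,110:400,::-1],None,fx=2.7,fy=2.7,interpolation=cv2.INTER_NEAREST))
plan(.4529,-.1549,.056,-.02)
```

```text
t 21.07 pos [ 0.4537 -0.1558  0.1195] w 0.0394 twist [-0.0004  0.0005  0.0003] dp_now [0.0056 0.006  0.4233] dp_final_frame [0.0051 0.0057 0.4233]
```

View pics/w10.png

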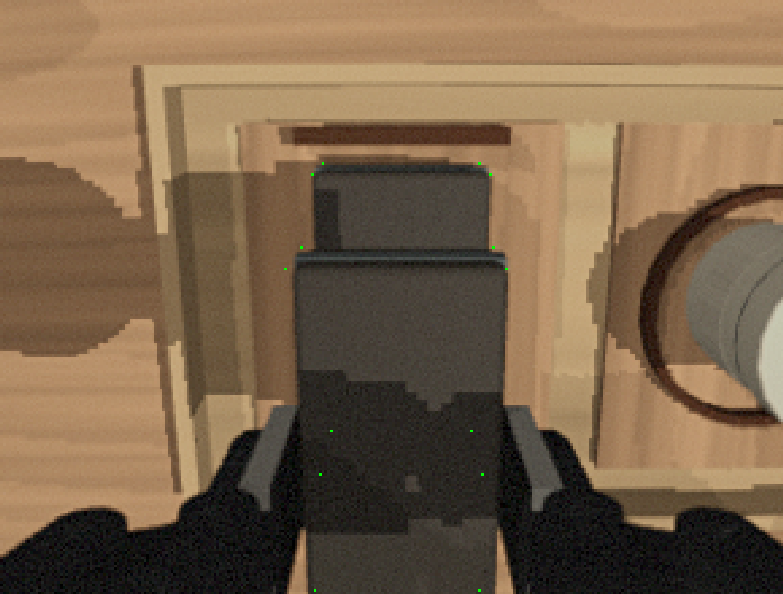

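The thin block hangs square above the thick one. I lower it.

>>> {"op": "carry_out", "data": {"rows": [{"dp":[0.006,0.003,0.2],"twist":[0,0,0],"claw":1},{"dp":[0.006,0.003,0.35],"twist":[0,0,0],"claw":1},{"dp":[0.006,0.003,0.41],"twist":[0,0,0],"claw":1},{"dp":[0.006,0.003,0.41],"twist":[0,0,0],"claw":1},{"dp":[0.006,0.003,0.41],"twist":[0,0,0],"claw":1}]}}

```text
t: 21.7
tool_pos: [0.4526, -0.1549, 0.0585]
ee_rot: [0.031, 3.14, -0.001]
ft_force: [-0.7, -0.8, -0.0]
grip_width: 0.039
grip_force: 31.7
```

Run:
```python
from h import *
print(status.get_obs()["ft_force"]); plan(.4527,-.1553,.0495,-.02)
```

```text
[-0.73084614 -0.7623993  -0.01460025]
t 21.7 pos [ 0.4526 -0.1549  0.0585] w 0.039 twist [-0.0003  0.0006  0.0001] dp_now [-0.0003 -0.0026  0.0601] dp_final_frame [-0.0004 -0.0026  0.0601]
```

>>> {"op": "carry_out", "data": {"rows": [{"dp":[0,-0.001,0.025],"twist":[0,0,0],"claw":1},{"dp":[0,-0.001,0.045],"twist":[0,0,0],"claw":1},{"dp":[0,-0.001,0.056],"twist":[0,0,0],"claw":1},{"dp":[0,-0.001,0.056],"twist":[0,0,0],"claw":1}]}}

```text
t: 22.2
tool_pos: [0.4518, -0.1544, 0.0497]
ee_rot: [-0.031, -3.141, -0.0]
ft_force: [-1.5, 0.5, 5.0]
grip_width: 0.0392
grip_force: 32.3
```

Light contact at 5 N, so I release and lift.

>>> {"op": "carry_out", "data": {"rows": [{"dp":[0,0,0],"twist":[0,0,0],"claw":0},{"dp":[0,0,0],"twist":[0,0,0],"claw":0},{"dp":[0,0,0],"twist":[0,0,0],"claw":0},{"dp":[0,0,0],"twist":[0,0,0],"claw":0},{"dp":[0,0,0],"twist":[0,0,0],"claw":0}]}}

```text
t: 22.82
tool_pos: [0.4518, -0.1544, 0.0492]
ee_rot: [-0.031, -3.141, 0.0]
ft_force: [-0.5, 0.6, -0.2]
grip_width: 0.0853
grip_force: 0.0
```

>>> {"op": "carry_out", "data": {"rows": [{"dp":[0,0,-0.2],"twist":[0,0,0],"claw":0},{"dp":[0,0,-0.5],"twist":[0,0,0],"claw":0},{"dp":[0,0,-0.9],"twist":[0,0,0],"claw":0},{"dp":[0,0,-0.9],"twist":[0,0,0],"claw":0},{"dp":[0,0,-0.9],"twist":[0,0,0],"claw":0}]}}

```text
t: 23.45
tool_pos: [0.4517, -0.1544, 0.184]
ee_rot: [0.031, 3.141, -0.0]
ft_force: [0.2, 0.9, -0.4]
grip_width: 0.0854
grip_force: 0.0
```

Run:
```python
from h import *
w=cam("wrist"); np.save("w11.npy",w,allow_pickle=True)
im=w["im"].copy()
for n,z in(("thin",.042),("thick",.008)):
    for a in proj(w,place(MOD[n],(.4527,-.1549,-.02,z))): cv2.circle(im,tuple(int(v) for v in np.round(a)),0,(0,255,0),-1)
x0,y0=[int(v) for v in proj(w,[[.4527,-.1549,.03]])[0]]
im=cv2.convertScaleAbs(im,alpha=1.8)
cv2.imwrite("pics/w11.png",cv2.resize(im[max(y0-75,0):y0+75,x0-100:x0+100,::-1],None,fx=4,fy=4,interpolation=cv2.INTER_CUBIC))
plan(.6592,.1668,.19,-.02)
```

```text
t 23.5 pos [ 0.4511 -0.154   0.183 ] w 0.0851 twist [ 0.0004 -0.0008  0.0001] dp_now [-1.3451  2.1659 -0.0471] dp_final_frame [-1.3446  2.1662 -0.0467]
```

View pics/w11.png

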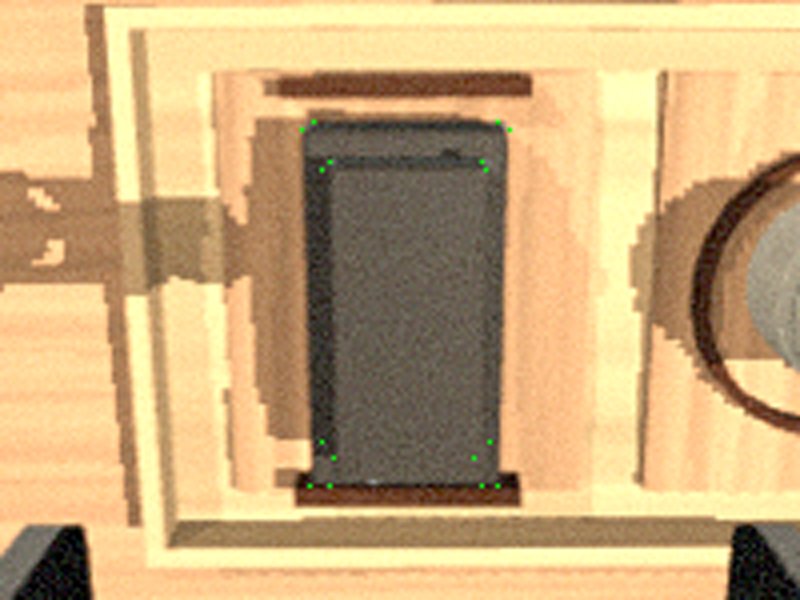

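The thin block lies on the thick one, square and within about 1 mm of centre. Last is the knob pad.

>>> {"op": "carry_out", "data": {"rows": [{"dp":[-0.22,0.36,0],"twist":[0,0,0],"claw":0},{"dp":[-0.45,0.72,0],"twist":[0,0,0],"claw":0},{"dp":[-0.45,0.72,0],"twist":[0,0,0],"claw":0}]}}

```text
t: 23.88
tool_pos: [0.5215, -0.0442, 0.1819]
ee_rot: [-0.024, -3.138, -0.003]
ft_force: [0.1, -0.9, 0.1]
grip_width: 0.0856
grip_force: 0.0
```

>>> {"op": "carry_out", "data": {"rows": [{"dp":[-0.22,0.36,0],"twist":[0,0,0],"claw":0},{"dp":[-0.45,0.72,0],"twist":[0,0,0],"claw":0},{"dp":[-0.45,0.72,0],"twist":[0,0,0],"claw":0}]}}

```text
t: 24.25
tool_pos: [0.591, 0.0613, 0.1818]
ee_rot: [-0.025, -3.138, -0.001]
ft_force: [-0.5, -1.3, 0.0]
grip_width: 0.0855
grip_force: 0.0
```

>>> {"op": "carry_out", "data": {"rows": [{"dp":[-0.22,0.36,0],"twist":[0,0,0],"claw":0},{"dp":[-0.445,0.725,0],"twist":[0,0,0],"claw":0},{"dp":[-0.445,0.725,0],"twist":[0,0,0],"claw":0},{"dp":[-0.445,0.725,0],"twist":[0,0,0],"claw":0},{"dp":[-0.445,0.725,0],"twist":[0,0,0],"claw":0}]}}

```text
t: 24.88
tool_pos: [0.6592, 0.1643, 0.1839]
ee_rot: [-0.034, -3.14, 0.001]
ft_force: [-0.5, 0.1, -0.0]
grip_width: 0.0852
grip_force: 0.0
```

Run:
```python
from h import *
w=cam("wrist"); np.save("w12.npy",w,allow_pickle=True)
for sat in(90,100,110,120): 
    x,f=fit([w],"knob",(.6592,.1668,0),sat); print(sat,x.round(4),round(f,3))
    if sat==110:y=x
plan(*y[:2],.022,-.02)
```

```text
90 [0.6589 0.1666 0.1218] 0.028
100 [0.6591 0.1666 0.0019] 0.02
110 [0.6591 0.1669 0.0977] 0.019
120 [0.6303 0.1727 0.6046] 0.678
t 24.93 pos [0.6594 0.1644 0.1843] w 0.0852 twist [-0.0002 -0.0002 -0.0008] dp_now [0.0023 0.0169 1.0818] dp_final_frame [0.0027 0.0164 1.0818]
```

>>> {"op": "carry_out", "data": {"rows": [{"dp":[0.003,0.016,0.3],"twist":[0,0,0],"claw":0},{"dp":[0.003,0.016,0.65],"twist":[0,0,0],"claw":0},{"dp":[0.003,0.016,0.85],"twist":[0,0,0],"claw":0},{"dp":[0.003,0.016,0.85],"twist":[0,0,0],"claw":0}]}}

```text
t: 25.42
tool_pos: [0.6567, 0.1672, 0.0537]
ee_rot: [-0.033, -3.135, 0.002]
ft_force: [-0.5, -0.6, 1.0]
grip_width: 0.0857
grip_force: 0.0
```

>>> {"op": "carry_out", "data": {"rows": [{"dp":[0,0,0.12],"twist":[0,0,0],"claw":0},{"dp":[0,0,0.22],"twist":[0,0,0],"claw":0},{"dp":[0,0,0.23],"twist":[0,0,0],"claw":0},{"dp":[0,0,0.23],"twist":[0,0,0],"claw":0}]}}

```text
t: 25.92
tool_pos: [0.6597, 0.1687, 0.0224]
ee_rot: [0.031, 3.141, 0.0]
ft_force: [-0.1, 0.5, 0.4]
grip_width: 0.0853
grip_force: 0.0
```

>>> {"op": "carry_out", "data": {"rows": [{"dp":[0,0,0],"twist":[0,0,0],"claw":1},{"dp":[0,0,0],"twist":[0,0,0],"claw":1},{"dp":[0,0,0],"twist":[0,0,0],"claw":1},{"dp":[0,0,0],"twist":[0,0,0],"claw":1},{"dp":[0,0,0],"twist":[0,0,0],"claw":1}], "force": 40}}

```text
t: 26.55
tool_pos: [0.66, 0.1688, 0.0228]
ee_rot: [0.031, 3.14, 0.0]
ft_force: [-0.2, 0.4, 3.0]
grip_width: 0.0287
grip_force: 39.7
```

Run:
```python
from h import *
print(.4552+np.sin(.02)*.13,-.0255+.13)
plan(.4578,.1045,.12,-.02)
```

```text
0.4577998266701333 0.10450000000000001
t 26.55 pos [0.66   0.1688 0.0228] w 0.0287 twist [0.0001 0.0005 0.0001] dp_now [ 1.3384 -0.4549 -0.6495] dp_final_frame [ 1.3389 -0.4553 -0.6482]
```

>>> {"op": "carry_out", "data": {"rows": [{"dp":[0,0,-0.3],"twist":[0,0,0],"claw":1},{"dp":[0,0,-0.6],"twist":[0,0,0],"claw":1},{"dp":[0.2,-0.1,-0.7],"twist":[0,0,0],"claw":1},{"dp":[0.5,-0.2,-0.7],"twist":[0,0,0],"claw":1},{"dp":[0.5,-0.2,-0.7],"twist":[0,0,0],"claw":1}]}}

```text
t: 27.18
tool_pos: [0.5793, 0.1394, 0.1251]
ee_rot: [-0.031, -3.135, 0.001]
ft_force: [0.9, 0.2, -1.0]
grip_width: 0.0284
grip_force: 39.8
```

>>> {"op": "carry_out", "data": {"rows": [{"dp":[0.3,-0.1,0],"twist":[0,0,0],"claw":1},{"dp":[0.6,-0.2,0],"twist":[0,0,0],"claw":1},{"dp":[0.834,-0.255,0],"twist":[0,0,0],"claw":1},{"dp":[0.834,-0.255,0],"twist":[0,0,0],"claw":1},{"dp":[0.834,-0.255,0],"twist":[0,0,0],"claw":1}]}}

```text
t: 27.8
tool_pos: [0.4596, 0.1046, 0.1279]
ee_rot: [0.031, 3.139, 0.0]
ft_force: [0.1, 0.0, -1.3]
grip_width: 0.0287
grip_force: 39.8
```

Run:
```python
from h import *
p=status.get_obs()["tool_pos"]; w=cam("wrist"); np.save("w13.npy",w,allow_pickle=True)
for sat in(90,110): print("held pad",fit([w],"knob",(*p[:2],0),sat,p[2]-.0228))
for f in("w5","w11"):
    v=np.load(f+".npy",allow_pickle=True).item(); g=v["im"].max(2).astype(np.uint8)
    d=cyl(.052,.004,.016); big=cyl(.062,.004,.016)
    for thr in(55,65,75):
        a=(cv2.resize(g,None,fx=U,fy=U)<thr).astype(np.uint8)&sil(v,place(big,(.4578,.1045,0,.004)))
        c=lambda x:1-(a&(s:=sil(v,place(d,(x[0],x[1],0,.004))))).sum()/max((a|s).sum(),1)
        r=minimize(c,[.4578,.1045],method="Nelder-Mead",options=dict(initial_simplex=[[.4578,.1045],[.4618,.1045],[.4578,.1085]])); print(f,thr,r.x.round(4),round(r.fun,3))
plan(.4578,.1045,.055,-.02)
```

```text
held pad (array([0.45944199, 0.10515389, 0.10735436]), np.float64(0.5341107819292654))
held pad (array([0.45907279, 0.10526101, 0.14648087]), np.float64(0.6363186741089903))
w5 55 [0.4588 0.1042] 0.902
w5 65 [0.4592 0.1055] 0.259
w5 75 [0.4582 0.1051] 0.063
w11 55 [0.4589 0.1064] 0.826
w11 65 [0.459  0.1072] 0.259
w11 75 [0.4586 0.1059] 0.064
t 27.85 pos [0.4597 0.1046 0.1279] w 0.0285 twist [0.0001 0.0009 0.0001] dp_now [ 0.0139 -0.0009  0.4857] dp_final_frame [ 0.013  -0.0008  0.4857]
```

>>> {"op": "carry_out", "data": {"rows": [{"dp":[0.005,0.002,0.2],"twist":[0,0,0],"claw":1},{"dp":[0.005,0.002,0.4],"twist":[0,0,0],"claw":1},{"dp":[0.005,0.002,0.49],"twist":[0,0,0],"claw":1},{"dp":[0.005,0.002,0.49],"twist":[0,0,0],"claw":1},{"dp":[0.005,0.002,0.49],"twist":[0,0,0],"claw":1}]}}

```text
t: 28.48
tool_pos: [0.4586, 0.1048, 0.0547]
ee_rot: [0.031, 3.14, 0.0]
ft_force: [0.2, 0.2, -1.6]
grip_width: 0.0286
grip_force: 39.8
```

```bash
python3 -c "
from h import *
plan(.459,.105,.0435,-.02)"
```

```text
t 28.48 pos [0.4586 0.1048 0.0547] w 0.0286 twist [0.0001 0.0008 0.0002] dp_now [-0.0026  0.0013  0.0749] dp_final_frame [-0.0027  0.0013  0.0749]
```

>>> {"op": "carry_out", "data": {"rows": [{"dp":[-0.003,0.001,0.03],"twist":[0,0,0],"claw":1},{"dp":[-0.003,0.001,0.055],"twist":[0,0,0],"claw":1},{"dp":[-0.003,0.001,0.068],"twist":[0,0,0],"claw":1},{"dp":[-0.003,0.001,0.068],"twist":[0,0,0],"claw":1}]}}

```text
t: 28.98
tool_pos: [0.4581, 0.1049, 0.0447]
ee_rot: [0.031, 3.141, -0.0]
ft_force: [-3.8, -0.5, 11.0]
grip_width: 0.0283
grip_force: 40.8
```

>>> {"op": "carry_out", "data": {"rows": [{"dp":[0,0,-0.005],"twist":[0,0,0],"claw":1},{"dp":[0,0,-0.005],"twist":[0,0,0],"claw":1}]}}

```text
t: 29.22
tool_pos: [0.458, 0.1049, 0.0447]
ee_rot: [0.031, 3.141, 0.0]
ft_force: [-2.5, -0.4, 5.7]
grip_width: 0.0286
grip_force: 40.3
```

>>> {"op": "carry_out", "data": {"rows": [{"dp":[0,0,0],"twist":[0,0,0],"claw":0},{"dp":[0,0,0],"twist":[0,0,0],"claw":0},{"dp":[0,0,0],"twist":[0,0,0],"claw":0},{"dp":[0,0,0],"twist":[0,0,0],"claw":0},{"dp":[0,0,0],"twist":[0,0,0],"claw":0}]}}

```text
t: 29.85
tool_pos: [0.4578, 0.1048, 0.0442]
ee_rot: [-0.031, -3.141, 0.0]
ft_force: [-0.8, -0.2, 1.0]
grip_width: 0.0857
grip_force: 0.0
```

>>> {"op": "carry_out", "data": {"rows": [{"dp":[0,0,-0.2],"twist":[0,0,0],"claw":0},{"dp":[0,0,-0.5],"twist":[0,0,0],"claw":0},{"dp":[0,0,-0.9],"twist":[0,0,0],"claw":0},{"dp":[0,-0.5,-0.9],"twist":[0,0,0],"claw":0},{"dp":[0,-0.85,-0.9],"twist":[0,0,0],"claw":0}]}}

```text
t: 30.48
tool_pos: [0.456, -0.0209, 0.1807]
ee_rot: [0.026, 3.138, -0.001]
ft_force: [1.4, -0.3, -0.8]
grip_width: 0.085
grip_force: 0.0
```

>>> {"op": "carry_out", "data": {"rows": [{"dp":[0,0,0],"twist":[0,0,0],"claw":0},{"dp":[0,0,0],"twist":[0,0,0],"claw":0},{"dp":[0,0,0],"twist":[0,0,0],"claw":0}]}}

```text
t: 30.85
tool_pos: [0.4553, -0.019, 0.179]
ee_rot: [-0.028, -3.141, -0.001]
ft_force: [0.2, -0.7, 0.5]
grip_width: 0.0852
grip_force: 0.0
```

Run:
```python
from h import *
w=cam("wrist")
for sat in(90,100,110): print("pad",fit([w],"knob",(.4583,.105,0),sat,.020))
print("jar",fit([w],"jar",(.4535,-.025,0),110,.008)); 
im=cv2.convertScaleAbs(w["im"],alpha=1.4)
for n,p in(("knob",(.4580,.105,0,.02)),("thin",(.4527,-.1549,-.02,.042))):
    for a in proj(w,place(MOD[n],p)): cv2.circle(im,tuple(int(v) for v in np.round(a)),0,(0,255,0),-1)
cv2.imwrite("pics/end.png",cv2.resize(im[:,:,::-1],(800,600),interpolation=cv2.INTER_NEAREST))
print(status.get_obs()["tool_pos"])
```

```text
pad (array([0.45800968, 0.10656599, 0.1597549 ]), np.float64(0.30095652997442934))
pad (array([0.45796835, 0.10649275, 0.10140677]), np.float64(0.29033537276229326))
pad (array([0.45777953, 0.10657299, 0.21483243]), np.float64(0.28601334554494307))
jar (array([ 0.45305423, -0.02485412,  0.06690249]), np.float64(0.03999587032830887))
[ 0.4552946  -0.01885598  0.17906533]
```

View pics/end.png

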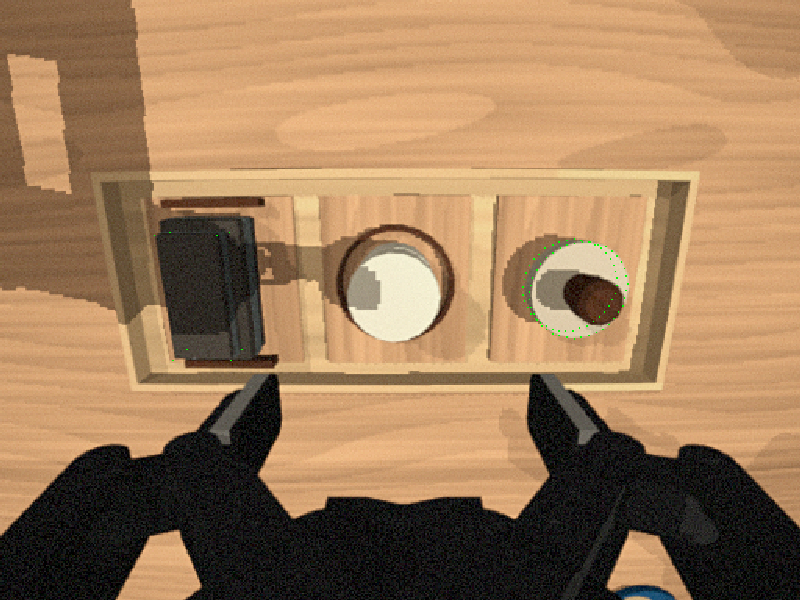

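The final picture shows the two blocks stacked squarely in the cradle at (210,290), the jar inside the ring at (393,295) and the pad knob up on the rest at (578,288), matching the overlay. The gripper is clear.

```bash
python3 -c "
from plant import hand_in
print(hand_in())"
```

```text
the job is handed in; nothing more can be done
None
```

I packed all four kit pieces into the caddy in the order asked and handed the job in at about 31 s, with the pieces within about 1–2 mm of centre by my camera estimates; the wrist force reached about 47 N while I set the jar down (limit 120 N), and I did not touch the look-alikes.

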